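# Feed the resin specimen through the chute flap

### The arm

A 6-joint arm with a two-finger parallel gripper is mounted at the origin on a cart in front of the work surface, level with it; the furniture and walls round the work are solid. World frame = base frame: x ahead of the robot, y to its left, z up, the work surface at z = 0. Lengths are in m, angles in rad, forces in N, time in s.
With the tool pointing down it reaches from about 0.35 to 0.975 m from the base axis. Payload 4.9 kg.
Tool frame: the origin (TCP) lies between the finger pads; the fingertips stand 11 mm ahead of it and the grasp point (between the pads) lies 8 mm behind it; z points along the fingers, y is the line along which they close (so a half turn about z gives the same grasp; the last joint's range is limited). The gripper opens to 85 mm and grips with 20 to 120 N. Pads are 22 mm wide; open, the fingers measure 114 mm over their backs; the gripper's body (76 mm by 85 mm) begins 54 mm behind the grasp point. The pads swing forward as they close: fully open they stand 13 mm farther back than shut.
Start: joints at [-1.451, 0.053, 1.613, -0, 1.476, -0.119], TCP at [0.148, -0.607, 0.22] pointing down, gripper open.
Joint ranges: [-3.01, 3.01], [-1.01, 2.22], [0.06, 2.58], [-1.02, 4.17], [0.09, 2.62], [-3.14, 3.14]. Speed limits (rad/s): [2.57, 2.57, 3.14, 3.14, 3.14, 3.14].

### API

Orientations are given as a unit quaternion [x, y, z, w].
In Python, from cell import ctrl, claw, kinematics, optics, order, status gives the robot as it stands. Calls block until the motion is done:
- ctrl.move_to(position, orientation): joint-space move of the TCP to a pose.
- ctrl.move_linear(position, orientation=None, vel=0.15, until_force=None): straight line of the TCP; orientation=None keeps the orientation; vel is the mean speed in m/s. With until_force (N) it stops when the force on the tool has changed by that much, and returns True; else False.
- ctrl.movej(angles): joint-space move.
- claw.command_gripper(opening, grip_force=None): finger opening in m; grip_force is the grip in N (None keeps the last); returns when the fingers have stopped.
- ctrl.sleep(seconds).
- kinematics.ik(position, orientation): joint angles nearest the present ones, or None.
- optics.get_image(name): name is "side" or "top"; returns a dict with "frame" (480x640x3 uint8, blue, green, red), "camera_matrix" (3x3 intrinsics, pixels), "distortion" ([k1, k2, p1, p2, k3] as OpenCV has them; the pictures are not rectified), "xyz" and "rotation" of the camera in the world. Camera axes: x right, y down, z forward; pixel columns grow to the right and rows downward; lengths in m; the calibration is good to about 2 mm. A picture is of the moment at which its call begins. There is no depth.
A pose or a line that the arm cannot do raises ctrl.MotionError and nothing moves.
- order.job_done(): hands the job in; it is judged then, once.
Readings, each from a call of its own:
- status.get_time(): time.
- status.get_joint_pos(): joint angles.
- status.get_qvel(): joint speeds.
- status.get_effort(): joint torques, N m.
- status.get_eef_pos(): TCP position.
- status.get_eef_rot(): TCP orientation.
- status.get_wrist_force(): force on the tool from outside, world axes, zero at the start.
- status.get_wrist_torque(): the same for the moment, N m.
- status.get_width(): finger opening in m.
- status.get_finger_force(): force on a finger pad.
Only numpy, scipy, OpenCV 4.12 (cv2) and the standard library are available. Lean on these libraries where they do the work, as an engineer would, in place of code of your own. Each camera call takes 0.05 s, during which the arm holds its last target. There are 200 camera calls.

### The job

Push the clear resin specimen along its lane of the blue chute with your fingertips, so that it swings the yellow flap open, goes right through and slides down the ramp behind; then draw the fingers back and let the flap fall shut. Only push it: do not lift it. Leave the dark ore specimen in the other lane, that lane's flap, the white bottle and the petri dish alone.

Things in the scene. Friction and masses are not known exactly. Their poses are not given: they have to be found in the camera images.
- chute: Fixed two-lane feed chute, blue sides. Origin on the worktop under the flaps' axle line, midway between the lanes; x along the lanes from the robot's side through the flaps, y to the left lane, z up. Level white deck: top 85 mm above the origin, from x = -160 to +25 mm. Lanes 80 mm clear, centred at y = +43 and -43 mm, between rails 6 mm thick, 12 mm high.
- mouth_left (a point): Centre of the left lane on the deck's top, under the left flap's axle. Axes as the chute's. The axle is a bar 8 mm thick, its centre 56 mm above the deck, with the flap's 13 mm thick black hub on it; blue cheeks (6 mm thick, 26 mm along x, centred on the axle) stand beside and between the flaps to 68 mm above the deck.
- mouth_right (a point): The same point of the right lane, under the right flap's axle.
- crest_left (a point): Centre of the left lane on the ramp's crest, 25 mm past the flap (chute x = +25 mm), at deck level. From here a slick steel ramp falls at 32 degrees to an end wall at chute x = +122 mm. A specimen whose middle is pushed well past the crest tips and slides down by itself, to rest against the end wall. The right lane is the same.
- flap_left (a joint): Yellow flap of the left lane, 74 mm wide, hanging from the axle to 4 mm above the deck, 50 g. 0 = hanging shut; grows (rad, to 1.45) as its lower edge swings away from the robot, in chute +x. It cannot swing towards the robot. Its own weight closes it in under a second.
- flap_right (a joint): Yellow flap of the right lane; same as the left one.
- resin_center (a point): Centre of the clear resin specimen, a block 50 x 74 x 20 mm (own x, y, z; about 110 g) that lies on the deck in either lane, its 74 mm length (own y) roughly along the lane, its front end 10 to 45 mm short of that lane's flap. This is the part to push through.
- ore_center (a point): Centre of the dark red-brown ore specimen, 48 x 72 x 21 mm, that lies likewise in the other lane; to be left alone.
- white_bottle: White bottle, 40 mm across, 96 mm tall, standing on the worktop to the left of the chute; origin at the centre of its foot. Leave alone.
- petri: Petri dish with lid, 60 mm across, 14 mm tall, on the worktop to the right of the chute; origin at the centre of its underside. Leave alone.
Mind the look-alikes: they are no part of the job. Leave any purple look-alike of the part that bears resin_center alone.

How it is judged:
On the way, in this order (a step that is already met when the one before it is completed fails the run):
1. the flap of the resin specimen's lane is pushed open (((value of joint flap_left above 0.3 rad and y of resin_center in the frame of chute above 0 m) or (value of joint flap_right above 0.3 rad and y of resin_center in the frame of chute below 0 m))), for 0.02 s.
2. the resin specimen has gone through and down the ramp (x of resin_center in the frame of chute above 0.055 m and z of resin_center in the frame of chute below 0.085 m), for 0.1 s.
At the end, for the whole second after the job is handed in: The resin specimen lies at rest on the ramp behind the flaps (its centre at least 60 mm past the flaps' axle and below deck level), both flaps hang shut (within 0.08 rad), the ore specimen is within 15 mm and the white bottle and petri dish within 20 mm of where they were (x of resin_center in the frame of chute between 0.06 and 0.122 m and z of resin_center in the frame of chute between 0.02 and 0.085 m and y of resin_center in the frame of chute between -0.086 and 0.086 m and linear speed of resin below 0.02 m/s and value of joint each of flap_left, flap_right below 0.08 rad and distance of ore_center from where it was at the start of the episode below 0.015 m and distance of each of white_bottle, petri from where it was at the start of the episode below 0.02 m); the robot touches nothing.
It fails at once if the resin specimen is lifted (its centre more than 12 mm above its height on the deck) (z of resin_center in the frame of chute above 0.107 m).
It fails at once if the ore specimen is shifted by 15 mm or more (distance of ore_center from where it was at the start of the episode above 0.015 m).
It fails at once if the other lane's flap is opened ((value of joint flap_left above 0.25 rad and y of resin_center in the frame of chute below 0 m) or (value of joint flap_right above 0.25 rad and y of resin_center in the frame of chute above 0 m)).
It fails at once if the white bottle or the petri dish is shifted by 20 mm or tipped (distance of any of white_bottle, petri from where it was at the start of the episode above 0.02 m or angle between white_bottle's own z axis and vertical above 0.35 rad).
It also fails if it takes over 40 s, if anything falls off the work surface, if the arm or the gripper's body presses on something with over 40 N, if the wrist force passes 120 N, or if a joint passes its speed limit or range.

## Working session

There is one attempt and no reset: what is moved stays moved. The work goes in short steps, each a Python script; the robot and the scene stay as the last script left them, time stands still between calls to the robot, and variables do not carry over. Pictures are saved under pics/ and viewed, at most 10 in all, crops included, and the job is handed in when it is done.

```bash
mkdir -p pics; python3 - <<'E'
from cell import optics
import cv2
for n in("top","side"):
    d=optics.get_image(n); cv2.imwrite(f"pics/{n}0.png",d["frame"])
    print(n,d["camera_matrix"],d["distortion"],d["xyz"],d["rotation"])
E
```

```text
top [[505.61389276   0.         314.96484526]
 [  0.         505.61389276 239.46007634]
 [  0.           0.           1.        ]] [-0.10872382  0.          0.          0.          0.        ] [0.42353266 0.27228759 0.96344814] [ 0.71399866 -0.69630718  0.06400265 -0.03557926]
side [[436.8900291    0.         324.03305191]
 [  0.         436.8900291  240.90628553]
 [  0.           0.           1.        ]] [-0.04116744  0.          0.          0.          0.        ] [0.47738516 0.77548363 0.759391  ] [-0.05838407  0.93845098 -0.33988462  0.01948102]
```

View pics/top0.png

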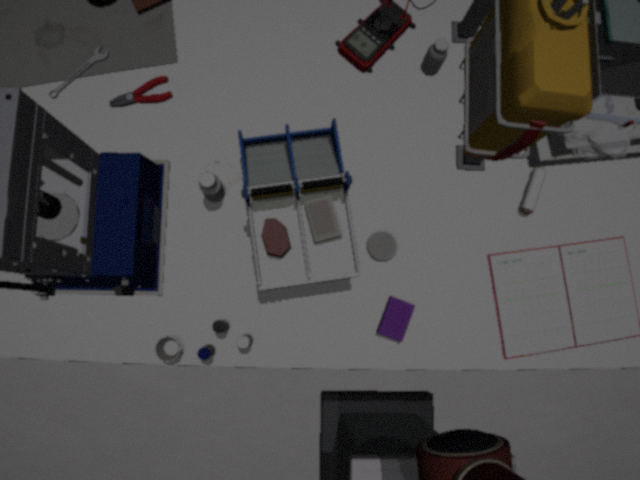

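View pics/side0.png

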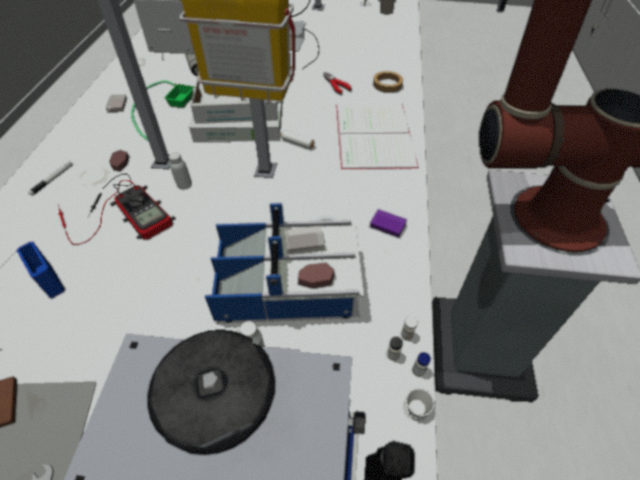

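Candidates: pale clear block in the right lane, top (323,221) / side (305,241); dark ore at top (275,238); purple look-alike at top (396,319); and a grey block far away at side (116,102). By the description it is the first one. I'll check it in a close crop.

```bash
cat > h.py <<'E'
import cv2,numpy as np
from scipy.spatial.transform import Rotation as R
def cast(d,px,z):
    px=np.array(px,float).reshape(-1,1,2)
    u=cv2.undistortPoints(px,np.array(d["camera_matrix"]),np.array(d["distortion"])).reshape(-1,2)
    r=R.from_quat(d["rotation"]).apply(np.c_[u,np.ones(len(u))])
    c=np.array(d["xyz"]); return c+r*((z-c[2])/r[:,2])[:,None]
def project(d,P):
    r=R.from_quat(d["rotation"]).inv(); P=np.array(P,float).reshape(-1,3)
    return cv2.projectPoints(P,r.as_rotvec(),-r.apply(np.array(d["xyz"])),np.array(d["camera_matrix"]),np.array(d["distortion"]))[0].reshape(-1,2)
def crop(f,x,y,w,h,s,name):
    c=f[y:y+h,x:x+w].astype(float); c=np.clip(c*1.6,0,255).astype(np.uint8)
    cv2.imwrite(name,cv2.resize(c,None,fx=s,fy=s,interpolation=cv2.INTER_CUBIC))
E
python3 - <<'E'
from h import *
from cell import optics
d=optics.get_image("top"); crop(d["frame"],235,175,130,125,4.6,"pics/c1.png")
print(cast(d,[(323,221),(260,289),(356,274)],0.085))
E
```

```text
[[0.58201801 0.22478239 0.085     ]
 [0.45956465 0.33138937 0.085     ]
 [0.48975663 0.16516347 0.085     ]]
```

View pics/c1.png

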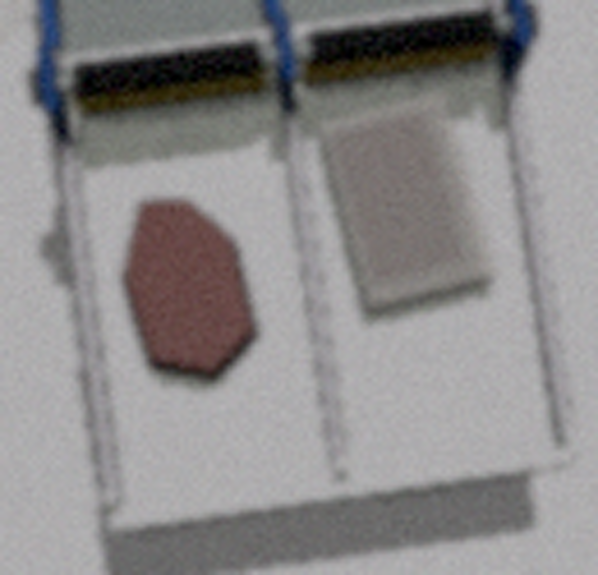

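```bash
python3 - <<'E'
from h import *
from cell import optics
d=optics.get_image("top")
P=lambda L:np.array(L,float)/4.6+[235,175]-[0.4,0.4]
e=cast(d,P([(105,530),(578,458)]),.085); print("edge",e,np.linalg.norm(e[0]-e[1]))
v=e[0]-e[1]; yaw=np.arctan2(-v[0],v[1]); X=np.array([np.cos(yaw),np.sin(yaw),0]);Y=np.array([-X[1],X[0],0])
o=e.mean(0)+.16*X; print("yaw edge",yaw,"mouth mid",o)
# hub centres at z=.141
for n,L,z in (("hubs",[(168,80),(402,45)],.1475),("rail ctr near, mid",[(342,475),(315,320),(292,140)],.097),("right rail",[(562,440),(515,130)],.097),("left rail",[(112,500),(70,200)],.097),("resin top",[(323,138),(437,108),(490,275),(368,310)],.105)):
    q=cast(d,P(L),z)-o; print(n,np.c_[q@X,q@Y].round(4).tolist())
E
```

```text
edge [[0.45803865 0.33578135 0.085     ]
 [0.48964609 0.15768492 0.085     ]] 0.18087942906711857
yaw edge 0.17564487505046242 mouth mid [0.63138062 0.27469203 0.085     ]
hubs [[-0.0073, 0.042], [-0.0066, -0.0432]]
rail ctr near, mid [[-0.1536, -0.0003], [-0.0945, 0.0009], [-0.025, -0.0007]]
right rail [[-0.153, -0.0839], [-0.0334, -0.0855]]
left rail [[-0.15, 0.0856], [-0.0357, 0.0856]]
resin top [[-0.0276, -0.0121], [-0.0223, -0.0565], [-0.0884, -0.0661], [-0.0947, -0.0189]]
```

Confirmed: the clear block is in the right lane, centred at about (-58, -38) mm in the chute frame with its rear edge near x = -95 mm. Plan: shut fingers, tool tilted to 38° below horizontal so the fingers pass under the axle, pushing along y = -42 mm.

```bash
cat >> h.py <<'E'
yaw=0.1756; O=np.array([0.6304,0.2745,0.085])
X=np.array([np.cos(yaw),np.sin(yaw),0]);Y=np.array([-X[1],X[0],0]);Z=np.array([0,0,1.])
A=np.radians(38); TZ=np.cos(A)*X-np.sin(A)*Z
def quat(s):
    y=s*Y; return R.from_matrix(np.c_[np.cross(y,TZ),y,TZ]).as_quat()
def tip(x,y,z): return O+x*X+y*Y+z*Z-.011*TZ   # TCP for fingertip-end centre at chute x,y, height over deck
E
python3 - <<'E'
from h import *
from cell import *
print(R.from_quat(status.get_eef_rot()).as_matrix().round(2))
for s in(1,-1):
    for p in((-.15,-.042,.12),(-.135,-.042,.013),(.013,-.042,.013)):
        q=kinematics.ik(tip(*p),quat(s)); print(s,p,tip(*p).round(3),None if q is None else np.round(q,2))
d=optics.get_image("top"); print(cast(d,[(468,157),(455,30)],0))
E
```

```text
[[ 0.97  0.24 -0.  ]
 [ 0.24 -0.97  0.  ]
 [ 0.   -0.   -1.  ]]
1 (-0.15, -0.042, 0.12) [0.482 0.205 0.212] [ 0.33 -0.79  2.45 -0.21  0.6  -1.3 ]
1 (-0.135, -0.042, 0.013) [0.496 0.208 0.105] [ 0.32 -0.54  2.5  -0.4   0.3  -1.1 ]
1 (0.013, -0.042, 0.013) [0.642 0.234 0.105] [ 0.27 -0.08  2.16 -0.45  0.18 -1.06]
-1 (-0.15, -0.042, 0.12) [0.482 0.205 0.212] [ 0.33 -0.79  2.45 -0.21  0.6   1.84]
-1 (-0.135, -0.042, 0.013) [0.496 0.208 0.105] [ 0.32 -0.54  2.5  -0.4   0.3   2.04]
-1 (0.013, -0.042, 0.013) [0.642 0.234 0.105] [ 0.27 -0.08  2.16 -0.45  0.18  2.08]
[[ 0.73815057 -0.07143735  0.        ]
 [ 1.02129827 -0.05451774  0.        ]]
```

```bash
python3 - <<'E'
from h import *
from cell import *
claw.command_gripper(0.0)
ctrl.move_linear([0.11,-0.45,0.3],vel=.25)
ctrl.move_to(tip(-.15,-.042,.14),quat(1))
ctrl.move_linear(tip(-.135,-.042,.013),vel=.1)
print(status.get_time(),status.get_eef_pos(),status.get_wrist_force())
d=optics.get_image("top");crop(d["frame"],215,165,170,150,3.6,"pics/t2.png")
s=optics.get_image("side");crop(s["frame"],200,190,210,150,3,"pics/s2.png")
a=cv2.imread("pics/t2.png");b=cv2.imread("pics/s2.png")
cv2.imwrite("pics/b2.png",cv2.resize(np.hstack([cv2.resize(a,(612,540)),cv2.resize(b,(756,540))]),(800,316)))
print(project(s,[tip(-.135,-.042,.013)+.011*TZ]),project(d,[tip(-.135,-.042,.013)+.011*TZ]))
E
```

```text
5.9417 [0.49667484 0.20821938 0.10565587] [-0.25944506 -0.44452723  1.2180211 ]
[[344.23193219 235.61918894]] [[331.36853639 264.09298683]]
```

View pics/s2.png

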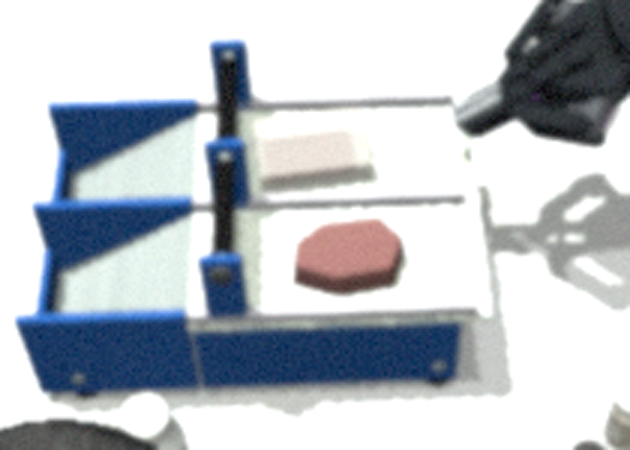

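View pics/t2.png

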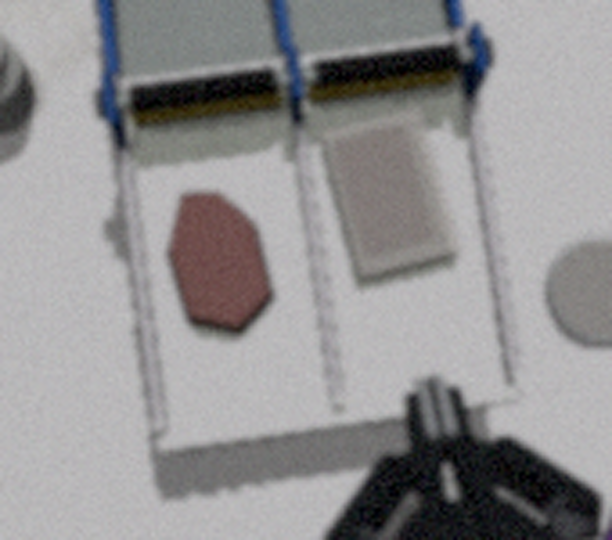

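The fingers sit behind the block, on its lane, and ore and flaps are untouched. The tip at top (335,270) / side (353,232) appears about 10 mm short along the tool axis, so I'll feel the deck to get the true height, then push with y shifted +4 mm.

```bash
python3 - <<'E'
from h import *
from cell import *
ctrl.move_linear(tip(-.115,-.038,.013),vel=.1)
t=ctrl.move_linear(tip(-.115,-.038,-.004),vel=.015,until_force=3)
p=status.get_eef_pos(); z=p[2]-tip(0,0,0)[2]
print(t,z,status.get_wrist_force(),status.get_time())
z+=.003
ctrl.move_linear(tip(-.115,-.038,z),vel=.03)
ctrl.move_linear(tip(-.07,-.038,z),vel=.05)
print(z,status.get_time(),status.get_wrist_force())
d=optics.get_image("top");s=optics.get_image("side")
crop(d["frame"],235,165,130,110,3,"pics/a.png");crop(s["frame"],240,200,130,110,3,"pics/b.png")
cv2.imwrite("pics/m3.png",np.hstack([cv2.imread("pics/a.png"),cv2.imread("pics/b.png")]))
E
```

```text
False -0.003809501948964844 [ 0.66880123 -0.69304717 -0.21543146] 7.675
-0.000809501948964844 8.9833 [-0.14012022  0.21951466 -0.58131748]
```

View pics/m3.png

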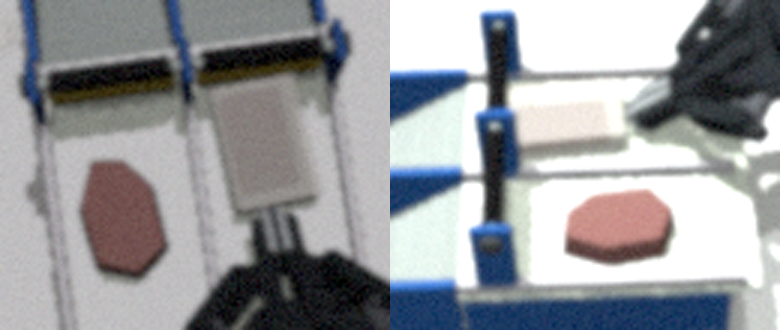

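Tip is just at the block's rear edge (left picture (272,208)), block still square enough. The deck wasn't felt, so the fingers are shorter than assumed. I'll back off slightly, use a height that keeps the body clear of the rails, then push.

```bash
python3 - <<'E'
from h import *
from cell import *
y,z=-.039,.007
ctrl.move_linear(tip(-.08,y,-.0008),vel=.05)
ctrl.move_linear(tip(-.08,y,z),vel=.05)
for x in(-.03,.005,.022):
    t=ctrl.move_linear(tip(x,y,z),vel=.05,until_force=12)
    print(x,t,status.get_wrist_force(),status.get_time())
    if t:break
ctrl.sleep(.3)
d=optics.get_image("top");s=optics.get_image("side")
crop(d["frame"],235,115,130,150,3,"pics/a.png");crop(s["frame"],200,190,130,150,3,"pics/b.png")
cv2.imwrite("pics/m4.png",np.hstack([cv2.imread("pics/a.png"),cv2.imread("pics/b.png")]))
E
```

```text
-0.03 False [ 1.03247327 -0.19089375 -0.48945965] 10.8917
0.005 False [ 0.18353239 -0.06169014  0.17711084] 11.7417
0.022 False [ 0.04286767 -0.28400593  0.54679571] 12.2333
```

View pics/m4.png

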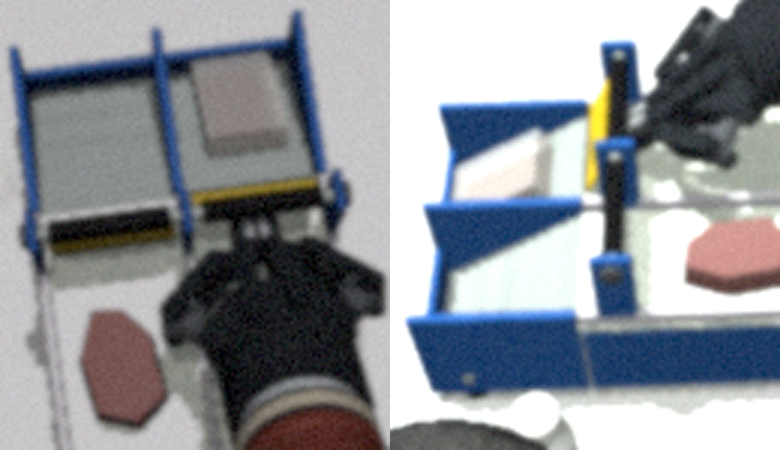

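The block is down the ramp against the end wall (left picture (238,100)) and the flap rests on the fingers. Next: draw back horizontally, lift away and look.

```bash
python3 - <<'E'
from h import *
from cell import *
y,z=-.039,.007
print(ctrl.move_linear(tip(-.12,y,z),vel=.08,until_force=12))
ctrl.move_linear(tip(-.16,y,.10),vel=.12)
ctrl.sleep(1)
print(status.get_time(),status.get_wrist_force())
d=optics.get_image("top");s=optics.get_image("side")
crop(d["frame"],235,115,130,150,3,"pics/a.png");crop(s["frame"],200,190,130,150,3,"pics/b.png")
cv2.imwrite("pics/m5.png",np.hstack([cv2.imread("pics/a.png"),cv2.imread("pics/b.png")]))
E
```

```text
False
16.55 [ 0.24389727 -0.37308843 -0.15296709]
```

View pics/m5.png

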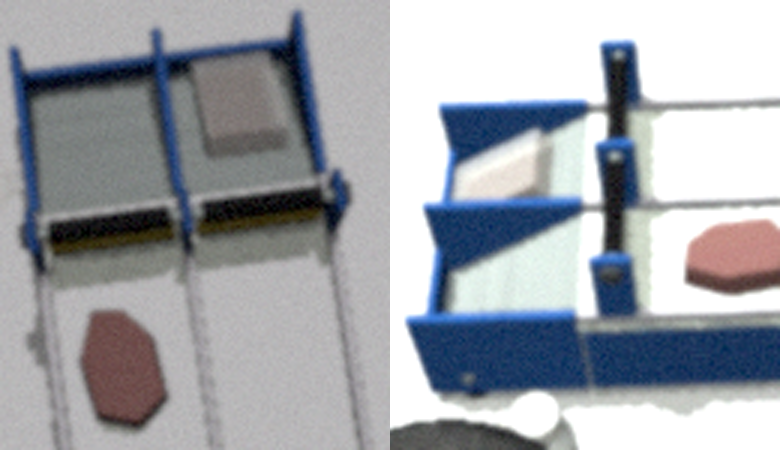

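Both flaps hang shut (hubs at (110,230) and (260,208)), the block rests at (238,100) and the ore hasn't moved.

```bash
python3 -c "
from cell import order
print(order.job_done())"
```

```text
the job is handed in; nothing more can be done
None
```

I pushed the clear resin specimen through the right flap; it rests on the ramp against the end wall, both flaps hang shut, the ore looks unmoved, and I handed the job in at about 16.6 s (no verdict was returned).

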